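Load the photo stand and hold its backdrop at the balance point

TASK

Load the photo stand: set the small bottle upright in the round nest and the small carton in the rectangular nest, each fully home on the nest's floor, and let go of them. Then take the backdrop flap, which leans back behind the nests, by its bar, swing it up to its balance point, plumb upright where it would fall neither way, and finish the job still gripping it there, motionless, for the picture; it has no catch, so do not let it tip over forward towards the samples. Leave the label tape, sample jar and petri dish where they are.

Things in the scene. Friction and masses are not known exactly. Their poses are not given: they have to be found in the camera images.
- stand: fixed photo stand: aluminium base plate 225 x 250 x 6 mm, two 56 mm high hinge uprights at y = +-112 mm, two thin rear posts (114 mm high, at x = +50, y = +-78 mm) against which the flap leans. Origin: on the bench straight below the middle of the hinge line; x points from the nests to the back, y along the hinge line, z up. Turned up to 0.25 rad on the bench.
- flap_hinge (a point): middle of the backdrop flap's hinge line, 45 mm above the stand's origin; the line runs along the stand's y.
- flap_bar (a point): middle of the flap's steel handle bar: 10 mm thick, 90 mm long, parallel to the hinge line, 175 mm from it, on a leg at each end, 37 mm from the plate's top edge, so fingers pass on both sides of the bar; it may turn in the grip. z points from the hinge to the bar. The flap is a grey plate 196 wide x 125 high x 4 mm, 0.3 kg.
- flap (a joint): angle of the flap (rad): 0 = plumb upright, its balance point (centre of mass straight above the hinge); negative = leaning back, away from the nests; positive = tipped forward over the nests. It starts at its rear stop, -0.55, with the bar 91 mm behind and 149 mm above the hinge line. The hinge turns freely: let go off balance, the flap falls.
- nest_round_floor (a point): centre of the floor of the round nest, 43 mm wide, 18 mm deep, 3 mm chamfer, in a fixed white block 84 x 84 x 28 mm on the base plate; floor 16 mm above the bench, block top 34 mm. The two blocks stand side by side, centres 80 mm in front of the hinge line and 48 mm either side of the middle; which is left varies.
- nest_rect_floor (a point): centre of the floor of the rectangular nest, 71 mm along this frame's x (the stand's x) by 49 mm along y, 18 mm deep with a 3 mm chamfer, in a like block; the floor is 16 mm above the bench.
- bottle: small brown screw-cap bottle, 39 mm wide, 89 mm high, about 80 g, straight-sided to about 58 mm height; stands loose on the bench. Origin at the centre of its underside, z up.
- carton: small white and blue carton, 45 mm (x) by 67 mm (y) by 52 mm high, about 100 g, loose on the bench. Origin at the centre of its underside, z up. Its long side y goes along x of the rectangular nest, either way round.
- label_tape: bystander: roll of tape lying flat, 68 mm wide, 19 mm high; origin at its underside.
- sample_jar: bystander: wide screw-lid jar, 56 mm wide, 72 mm high (fits no nest); origin at its underside.
- petri: bystander: petri dish, 88 mm wide, 14 mm high; origin at its underside.
There are look-alikes about, which are no part of the job. There is more than one size of the carton; the one meant has the size given above. Leave any yellow look-alike of the bottle alone.

How it is judged:
On the way, in this order (a step that is already met when the one before it is completed fails the run):
1. bottle and carton stand fully home in their matching nests, let go, the flap still leaning back (z of bottle in the frame of nest_round_floor below 0.004 m and horizontal distance between bottle and nest_round_floor below 0.007 m and angle between each of bottle, carton's own z axis and vertical below 0.08 rad and z of carton in the frame of nest_rect_floor below 0.004 m and horizontal distance between carton and nest_rect_floor below 0.007 m and angle between the y axis of carton and the x axis of nest_rect_floor, either way round below 0.15 rad and contact force between the fingers and bottle below 0.1 N and contact force between the fingers and carton below 0.1 N and value of joint flap below -0.4 rad), for 0.2 s.
2. the flap is gripped at its balance point (value of joint flap between -0.08 and 0.08 rad and velocity of joint flap between -0.05 and 0.05 rad/s and contact force between the fingers and flap above 1 N), for 0.2 s.
At the end, for the whole second after the job is handed in: Bottle in the round nest and carton in the rectangular one: within 4 mm of the floor, 7 mm of centre, upright within 0.08 rad (carton in line within 0.15 rad), not touched by the fingers; the fingers press the flap (over 1 N) and hold it within 0.08 rad of plumb, slower than 0.05 rad/s (all of step 2 and z of bottle in the frame of nest_round_floor below 0.004 m and horizontal distance between bottle and nest_round_floor below 0.007 m and angle between each of bottle, carton's own z axis and vertical below 0.08 rad and z of carton in the frame of nest_rect_floor below 0.004 m and horizontal distance between carton and nest_rect_floor below 0.007 m and angle between the y axis of carton and the x axis of nest_rect_floor, either way round below 0.15 rad and contact force between the fingers and bottle below 0.1 N and contact force between the fingers and carton below 0.1 N); the arm keeps its last pose, push and grip.
It fails at once if the flap tips over forward (more than 0.3 rad past plumb) (value of joint flap above 0.3 rad).
It fails at once if label tape, sample jar or petri dish is moved more than 30 mm (distance of any of label_tape, sample_jar, petri from where it was at the start of the episode above 0.03 m).
It also fails if it takes over 72 s, if anything falls off the work surface, if the arm or the gripper's body presses on something with over 40 N, if the wrist force passes 120 N, or if a joint passes its speed limit or range.

ROBOT

A 6-joint arm with a two-finger parallel gripper is mounted at the origin on a cart in front of the work surface, level with it; the furniture and walls round the work are solid. World frame = base frame: x ahead of the robot, y to its left, z up, the work surface at z = 0. Lengths are in m, angles in rad, forces in N, time in s.
With the tool pointing down it reaches from about 0.25 to 0.8 m from the base axis. Payload 8.5 kg.
Tool frame: the origin (TCP) lies at the very end of the fingers, on their centre line; the grasp point (between the pads) lies 19 mm behind it (bot.grasp_offset is the distance from the TCP to the grasp point, in m); z points along the fingers, y is the line along which they close (so a half turn about z gives the same grasp; the last joint's range is limited). The gripper opens to 85 mm and grips with 20 to 120 N. Pads are 22 mm wide; open, the fingers measure 114 mm over their backs; the gripper's body (76 mm by 85 mm) begins 54 mm behind the grasp point. The pads swing forward as they close: fully open they stand 13 mm farther back than shut.
Start: joints at [-1.173, 0.238, -0.013, 1.319, 0, 1.571], TCP at [0.203, -0.484, 0.231] pointing down, gripper open.
Joint ranges: [-2.66, 2.66], [-1.03, 1.9], [-1.14, 1.46], [-1.82, 2.27], [-1.45, 1.34], [-3.14, 3.14]. Speed limits (rad/s): [2.22, 2.22, 2.79, 3.14, 3.14, 3.14].

INTERFACE

Orientations are given as [roll, pitch, yaw] about the fixed x, y, z axes, in that order (R = Rz(yaw) Ry(pitch) Rx(roll)).
In Python, from cell import sense, viewer, workorder, bot gives the robot as it stands. The module is installed in compiled form; this text tells all that it offers.
- The arm moves only by the shell command python3 -m jog 'ROWS' [OPENING] [FORCE]. ROWS is JSON, a list that holds one entry, the list of rows, each a list of 4 numbers: the shift along the tool's x, y, z in units of 25 mm (1.0 is 25 mm), then the turn about the tool's z in units of 6 degrees (1.0 is 6 degrees). In form: [[[dx, dy, dz, turn], ...]]. A call has 1 to 20 rows; each row shifts and turns the commanded pose from where the row before left it, along the tool's axes as they then stand; what a row does not reach is not made up. A row lasts 1/12 s, in which the tool goes at most 41.7 mm and 7.16 degrees, less where a joint would pass 70% of its speed; a pose out of reach is approached as far as the arm can. A call is refused whole if a number of a shift passes 1 or a number of a turn 1, either way. A call with a gripper value outside its range is refused whole. OPENING is the finger opening in mm, from 0 to 85.4, set as the call begins (- or left out, the last holds). The fingers move at their own pace and stop on an object; FORCE is the grip in N (left out, the last holds). Time passes only in rows, so rows that do not move let the fingers close. It gives the time, the measured TCP pose, the force, the opening and the grip force at its end, in the units of the state.
- sense(): the state, without advancing time (a new reading comes with each control period).
- viewer.camera(name): name is "scene" or "top" or "wrist"; returns a dict with "color" (420x560x3 uint8, red, green, blue), "fx", "fy", "cx", "cy" (pixels), "T" (4x4, takes a point from camera to world coordinates). Camera axes: x right, y up, looking along -z (the intrinsics and any distortion apply to the point x, -y, -z); pixel columns grow to the right and rows downward; lengths in m; the calibration is good to about 2 mm. A picture is of the moment at which its call begins. There is no depth.
- workorder.hand_in(): hands the job in; it is judged then, once.
The state is a dict: "clock": time; "joints": joint angles; "qd": joint speeds; "joint_torque": joint torques, N m; "position": TCP position; "tool_rot": TCP orientation; "contact_force": force on the tool from outside, world axes, zero at the start; "moment": the same for the moment, N m; "grip_width": finger opening in m; "grip_force": force on a finger pad.
Only numpy, scipy, OpenCV 4.12 (cv2) and the standard library are available. Lean on these libraries where they do the work, as an engineer would, in place of code of your own. Each camera call takes 0.05 s, during which the arm holds its last target. There are 200 camera calls.

## Working session

There is one attempt and no reset: what is moved stays moved. The work goes in short steps, Python scripts to look and compute and a shell command to move; the robot and the scene stay as the last step left them, time stands still between calls to the robot, and variables do not carry over. Pictures are saved under pics/ and viewed, at most 10 in all, crops included, and the job is handed in when it is done.

```bash
mkdir -p pics
cat > h.py <<'E'
import numpy as np,cv2
from cell import sense,viewer,workorder,bot
def snap(n,f):
    c=viewer.camera(n); cv2.imwrite('pics/'+f,c['color'][:,:,::-1]); np.savez('pics/'+f+'.npz',**{k:c[k] for k in('fx','fy','cx','cy','T')}); 
    print(n,[k for k in c]); return c
def p2w(f,u,v,z):
    c=np.load('pics/'+f+'.npz');T=c['T'];d=T[:3,:3]@np.array([(u-c['cx'])/c['fx'],-(v-c['cy'])/c['fy'],-1]);o=T[:3,3]
    return o+d*(z-o[2])/d[2]
def w2p(f,p):
    c=np.load('pics/'+f+'.npz');T=c['T'];q=T[:3,:3].T@(np.array(p)-T[:3,3])
    return [c['cx']+c['fx']*q[0]/-q[2], c['cy']-c['fy']*q[1]/-q[2]]
E
python3 - <<'E'
from h import *
for n in('top','scene'):
    c=snap(n,n+'0.png');print({k:c[k] for k in c if k!='color'})
s=sense();print(s)
E
```

```text
top ['color', 'fx', 'fy', 'cx', 'cy', 'T']
{'fx': 381.18487460370847, 'fy': 381.18487460370847, 'cx': 284.04048327313404, 'cy': 209.92681237939897, 'T': array([[-0.08750369,  0.96758874, -0.23688633,  0.32874092],
       [-0.99616215, -0.08547488,  0.01884167, -0.00764189],
       [-0.00201684,  0.23762591,  0.97135465,  1.20188672],
       [ 0.        ,  0.        ,  0.        ,  1.        ]])}
scene ['color', 'fx', 'fy', 'cx', 'cy', 'T']
{'fx': 501.6625656275488, 'fy': 501.6625656275488, 'cx': 279.3898658916337, 'cy': 206.89944779270516, 'T': array([[-0.59744731,  0.52591036, -0.60537179, -0.3882798 ],
       [-0.80161273, -0.37118566,  0.46865577,  0.7136373 ],
       [ 0.0217656 ,  0.76527086,  0.64334032,  1.18505012],
       [ 0.        ,  0.        ,  0.        ,  1.        ]])}
{'clock': 0.1, 'joints': array([-1.17300687e+00,  2.38717618e-01, -1.41353246e-02,  1.31921651e+00,
        2.07940093e-05,  1.57082368e+00]), 'qd': array([ 0.0012458 , -0.00106695,  0.00254989,  0.00095978, -0.00158493,
        0.00103823]), 'joint_torque': array([-2.79840015e-04, -5.39719999e+01,  3.46998811e+01,  1.33904116e-02,
       -2.98924235e-06,  6.26679252e-06]), 'position': array([ 0.20324023, -0.48367008,  0.23075706]), 'tool_rot': array([-3.14031953e+00, -2.07591650e-05,  3.97762079e-01]), 'contact_force': array([-0.16930248, -0.20485384, -0.12001056]), 'moment': array([-0.01140372,  0.00107683,  0.00521807]), 'grip_force': 0.0, 'grip_width': 0.08549423471000454}
```

View pics/top0.png

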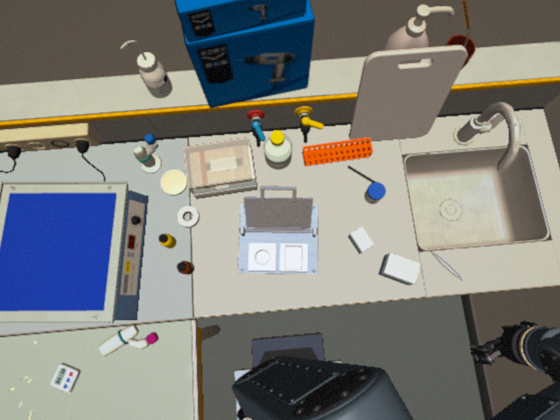

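View pics/scene0.png

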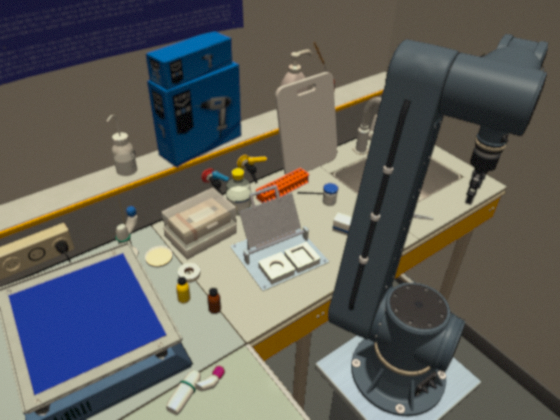

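The top view shows the round nest at (262,257), the rectangular nest at (293,257), the flap bar at (279,190), the brown bottle at (185,268) with its yellow look-alike at (166,241), and two cartons at (361,240) and (400,268). The scene view agrees. I'll enlarge the working area.

Run:
```python
from h import *
im=cv2.imread('pics/top0.png')
a=cv2.resize(im[180:290,150:290],None,fx=5.7,fy=5.4,interpolation=cv2.INTER_CUBIC)
a=cv2.resize(im[178:292,225:425],(800,456),interpolation=cv2.INTER_CUBIC)
cv2.imwrite('pics/cropA.png',a)
for n,u,v,z in(('small',361,240,.0),('big',401,268,.0),('bottle',185,270,0),('ylw',167,243,0),('round',262,257,.034),('rect',293,257,.034),('bar',279,190,.194)): print(n,p2w('top0.png',u,v,z).round(3))
```

```text
small [ 0.502 -0.266  0.   ]
big [ 0.403 -0.379  0.   ]
bottle [0.456 0.294 0.   ]
ylw [0.547 0.349 0.   ]
round [0.472 0.05  0.034]
rect [ 0.463 -0.045  0.034]
bar [ 0.632 -0.018  0.194]
```

View pics/cropA.png

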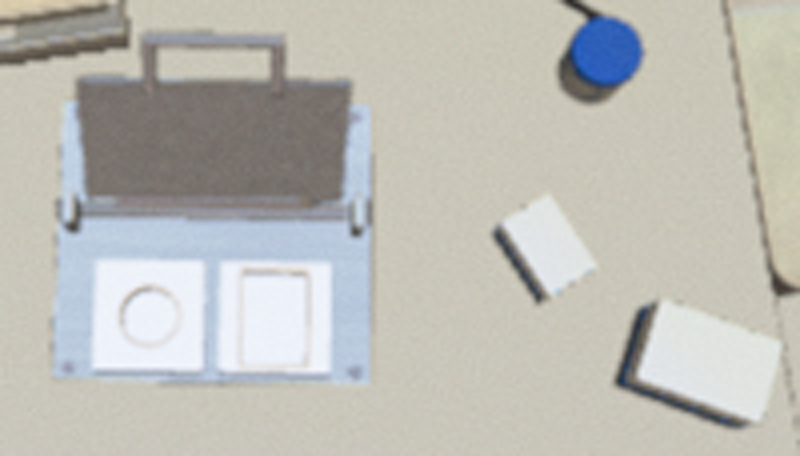

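The crop (4x, offset 225,178) shows the small carton's top corners near (500,228), (548,195), (597,267) and (545,300). The round nest is at (150,316), the rectangular one at (276,317), and the bar runs from (143,38) to (283,38).

```bash
cat >> h.py <<'E'
def crop(pts,z,f='top0.png'):
    return np.array([p2w(f,225+(u+.5)/4-.5,178+(v+.5)/4-.5,z) for u,v in pts])
E
python3 - <<'E'
from h import *
def rect(n,p):
    e=np.roll(p,-1,0)-p
    print(n,'c',p.mean(0).round(4),'edges',np.linalg.norm(e,axis=1).round(4),'ang',np.arctan2(e[:,1],e[:,0]).round(3))
rect('small',crop([(500,228),(548,195),(597,267),(545,300)],.052))
rect('big',crop([(660,300),(782,342),(760,422),(637,377)],.075))
rect('blkround',crop([(94,261),(205,261),(204,370),(92,370)],.034))
rect('blkrect',crop([(220,261),(331,262),(332,373),(219,371)],.034))
rect('recthole',crop([(241,269),(312,270),(307,368),(240,366)],.034))
print('roundc',crop([(150,316)],.034))
b=crop([(143,38),(283,38)],.194);print('bar',b,b.mean(0))
E
```

```text
small c [ 0.4962 -0.2569  0.052 ] edges [0.0458 0.0655 0.0478 0.0636] ang [-1.063 -2.675  2.036  0.435]
big c [ 0.3996 -0.359   0.075 ] edges [0.0929 0.0615 0.0931 0.06  ] ang [-1.998  2.708  1.128 -0.436]
blkround c [0.4736 0.0503 0.034 ] edges [0.0857 0.0834 0.0851 0.0834] ang [-1.659  3.05   1.483 -0.083]
blkrect c [ 0.4641 -0.0462  0.034 ] edges [0.0857 0.0849 0.0858 0.0842] ang [-1.668  3.048  1.465 -0.094]
recthole c [ 0.463  -0.0458  0.034 ] edges [0.0547 0.0751 0.0509 0.0742] ang [-1.673  2.992  1.453 -0.098]
roundc [[0.47278422 0.04945025 0.034     ]]
bar [[ 0.64489681  0.03226338  0.194     ]
 [ 0.6363757  -0.06405433  0.194     ]] [ 0.64063626 -0.01589547  0.194     ]
```

```bash
python3 -m jog '[[[0.9,-0.24,0,0],[0.9,-0.24,0,0],[0.9,-0.24,0,0],[0.9,-0.24,0,0],[0.9,-0.24,0,0],[0.9,-0.24,0,0],[0.9,-0.24,0,0],[0.9,-0.24,0,0],[0.9,-0.24,0,0],[0.9,-0.24,0,0],[0.9,-0.24,0,0],[0.9,-0.24,0,0],[0.9,-0.24,0,0],[0.9,-0.24,0,0],[0.9,-0.24,0,0],[0.8,-0.24,0,0],[0,0,0,-0.7],[0,0,0,0]]]' 85
python3 - <<'E'
from h import *
snap('wrist','w1.png');s=sense();print(s['position'],s['tool_rot'])
for n,p in(('carton',(.496,-.257,.052)),):print(w2p('w1.png',p))
E
```

```text
clock: 1.6
position: [0.4964, -0.256, 0.2306]
tool_rot: [-3.141, 0.001, 0.476]
contact_force: [0.3, -0.1, 0.8]
grip_width: 0.085
grip_force: 0.0
wrist ['color', 'fx', 'fy', 'cx', 'cy', 'T']
[ 0.49579309 -0.25649602  0.23077009] [-3.14067850e+00  7.50280869e-04  4.71497574e-01]
[np.float64(282.06065317842103), np.float64(188.60999817594703)]
```

View pics/w1.png

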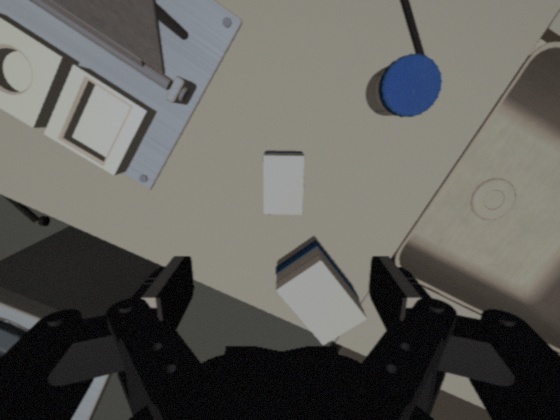

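The wrist view shows the carton's top face at about (264,154)-(303,215), square to the image. The rectangular nest's hole is at about (72..132, 83..160), and the larger carton lies at (320,290).

Run:
```python
from h import *
f='w1.png'
p=np.array([p2w(f,u,v,.052) for u,v in((264,154),(303.5,154),(303,215),(264,215))])
e=np.roll(p,-1,0)-p;print(p.mean(0),np.linalg.norm(e,axis=1),np.arctan2(e[:,1],e[:,0]))
im=cv2.imread('pics/w1.png').astype(int).sum(2)
print(im[185,256:312:1]);print(im[144:224,283])
q=np.array([p2w(f,u,v,.034) for u,v in((76,66),(155,110),(113,174),(46,138))]);print(q.mean(0))
```

```text
[ 0.49998359 -0.2568555   0.052     ] [0.04183116 0.06781139 0.04375037 0.06782008] [-1.09466282 -2.65289547  2.04705881  0.46039614]
[406 406 406 406 404 406 417 441 467 476 469 476 474 476 472 473 473 475
 474 478 479 476 473 479 475 474 474 475 474 476 477 470 471 468 471 476
 476 476 473 474 472 476 469 470 471 469 455 412 392 400 406 407 409 406
 404 402]
[406 402 409 408 404 389 338 211 155 186 232 342 443 474 474 474 476 474
 473 471 472 476 472 473 474 476 472 476 470 473 476 473 475 478 472 477
 471 473 478 470 476 475 474 470 470 476 471 474 471 475 476 470 473 472
 476 473 472 478 474 474 468 470 472 473 470 474 471 472 470 461 440 411
 407 409 407 404 408 408 404 403]
[ 0.46492096 -0.04715761  0.034     ]
```

```bash
python3 -m jog '[[[0.13,0,0.9,0],[0,0,1,0],[0,0,1,0],[0,0,1,0],[0,0,1,0],[0,0,1,0],[0,0,0.9,0],[0,0,0.7,0],[0,0,0.5,0],[0,0,0.2,0],[0,0,0,0]]]' 75
python3 -m jog '[[[0,0,0,0],[0,0,0,0],[0,0,0,0],[0,0,0,0],[0,0,0,0],[0,0,0,0],[0,0,0,0],[0,0,0,0]]]' 30 30
```

```text
clock: 2.57
position: [0.4974, -0.2555, 0.0252]
tool_rot: [-3.14, 0.001, 0.469]
contact_force: [0.8, 0.8, 0.1]
grip_width: 0.075
grip_force: 0.0
clock: 3.23
position: [0.4994, -0.256, 0.0275]
tool_rot: [3.14, -0.001, 0.471]
contact_force: [-0.3, -0.7, 6.5]
grip_width: 0.0437
grip_force: 31.9
```

```bash
python3 -m jog '[[[0,0,-0.5,0],[0,0,-1,0.4],[0,0,-1,1],[0,0,-1,1],[0,0,-0.5,1],[0,0,0,1],[0,0,0,1],[-0.3,-0.8,0,0],[-0.3,-1,0,0],[-0.3,-1,0,0],[-0.3,-1,0,0],[-0.3,-1,0,0],[-0.3,-1,0,0],[-0.2,-1,0,0],[-0.2,-0.8,0,0],[0,-0.6,0,0],[0,0,0,0],[0,0,0,0]]]'
python3 - <<'E'
from h import *
s=sense();print(s['position'],s['tool_rot'],s['grip_width'])
snap('wrist','w2.png')
E
```

```text
clock: 4.73
position: [0.4633, -0.0457, 0.1266]
tool_rot: [3.142, -0.001, -0.093]
contact_force: [0.4, 0.4, -1.0]
grip_width: 0.0436
grip_force: 31.1
[ 0.4632946  -0.04567172  0.12664273] [ 3.14154009e+00 -5.43045624e-04 -9.26560019e-02] 0.0435500824128383
wrist ['color', 'fx', 'fy', 'cx', 'cy', 'T']
```

View pics/w2.png

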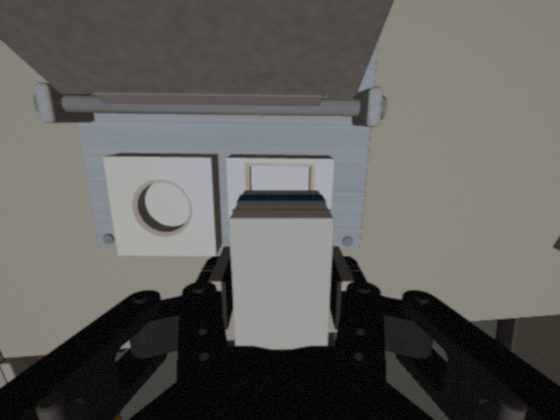

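The wrist view shows the carton held square, its top face at about (234,215), (330,215), (327,345) and (237,345). The round nest's rim is centred near (163,207), with block corners (107,156), (216,157), (215,256) and (118,255). The rectangular hole's far edge spans u 246-315 at v 163.

Run:
```python
from h import *
f='w2.png'
def R(n,pts,z):
    p=np.array([p2w(f,u,v,z) for u,v in pts]);e=np.roll(p,-1,0)-p
    print(n,p.mean(0).round(4),np.linalg.norm(e,axis=1).round(4),np.arctan2(e[:,1],e[:,0]).round(3));return p
b=R('blk',((107,156),(216,157),(215,256),(118,255)),.034)
R('rim',((133,207),(163,179),(192,208),(162,236)),.034)
h=R('hole far',((246,163),(315,163)),.034)
r=R('rblk far',((228,157),(332,157)),.034)
c=np.cos(-.093);s=np.sin(-.093);X=np.array([c,s]);Y=np.array([-s,c])
print('rect centre from far block edge',r.mean(0)[:2]-.042*X,'hole',h.mean(0)[:2]-.0385*X)
t=R('carton top',((234,211),(330,211),(328,345),(236,345)),.152)
im=cv2.imread('pics/w2.png').astype(int).sum(2)
print(im[186:222,282],im[230,226:240],im[230,324:338]); print(im[150:170,282])
print(im[162:172:3,240:256],im[162:172:3,306:322])
```

```text
blk [0.4741 0.05   0.034 ] [0.0847 0.0843 0.0828 0.0841] [-1.673  2.979  1.467 -0.141]
rim [0.4746 0.0513 0.034 ] [0.0355 0.0319 0.0366 0.0328] [-0.955 -2.514  2.211  0.596]
hole far [ 0.5021 -0.048   0.034 ] [0.054 0.054] [-1.664  1.478]
rblk far [ 0.5068 -0.048   0.034 ] [0.0809 0.0809] [-1.664  1.478]
rect centre from far block edge [ 0.46500379 -0.04413623] hole [ 0.46381168 -0.04441534]
carton top [ 0.4662 -0.0455  0.152 ] [0.0391 0.0656 0.0431 0.0656] [-1.664  3.08   1.478 -0.122]
[512 507 507 478 342 198 159 153 115  84  57  63  77  78 117 179 194 186
 193 187 191 191 188 167 195 208 200 203 208 211 212 265 375 445 462 462] [416 420 426 433 453 462 464 465 460 464 463 459 464 465] [464 462 464 466 464 464 463 462 447 408 400 413 413 419]
[415 412 407 397 311 202 153 220 373 486 507 506 502 466 455 463 486 501
 513 510]
[[510 510 510 507 499 487 483 480 485 489 491 483 488 485 483 489]
 [509 507 512 506 493 454 428 434 439 435 430 449 464 465 466 467]
 [512 511 512 510 487 455 428 430 417 343 317 422 494 511 513 511]
 [512 509 507 507 488 450 426 428 418 343 296 419 496 509 512 508]] [[507 503 506 502 503 505 508 505 505 508 509 513 513 509 510 509]
 [452 449 446 437 430 433 440 451 464 495 505 508 512 508 510 506]
 [510 502 461 367 316 381 427 445 467 487 504 510 510 509 512 510]
 [508 497 456 360 322 380 424 451 469 494 507 512 510 506 508 510]]
```

```bash
python3 -m jog '[[[0.04,0,0.6,0],[0,0,0.7,0],[0,0,0.6,0],[0,0,0.4,0],[0,0,0.2,0],[0,0,0.2,0],[0,0,0.2,0],[0,0,0.1,0],[0,0,0.1,0],[0,0,0,0]]]'
python3 -m jog '[[[0,0,0.1,0],[0,0,0.1,0],[0,0,0,0],[0,0,0,0]]]'
```

```text
clock: 5.62
position: [0.4641, -0.0465, 0.0486]
tool_rot: [3.141, 0.0, -0.095]
contact_force: [-0.1, 0.6, -2.2]
grip_width: 0.0438
grip_force: 32.2
clock: 5.95
position: [0.4641, -0.0463, 0.0437]
tool_rot: [3.142, 0.0, -0.094]
contact_force: [-0.5, 0.1, -1.6]
grip_width: 0.0434
grip_force: 32.2
```

```bash
python3 -m jog '[[[0,0,0.08,0],[0,0,0,0],[0,0,0,0]]]'
python3 -m jog '[[[0,0,0,0],[0,0,0,0],[0,0,0,0],[0,0,0,0],[0,0,-0.5,0],[0,0,-1,0],[0,0,-1,0],[0,0,-1,0],[0,0,-1,0],[0,0,-0.5,0],[0,0,0,0]]]' 60
python3 - <<'E'
from h import *
snap('wrist','w3.png');snap('top','t3.png')
a=cv2.imread('pics/w3.png');b=cv2.resize(cv2.imread('pics/t3.png')[210:290,165:335],None,fx=3,fy=3,interpolation=cv2.INTER_CUBIC)
c=np.zeros((600,560,3),np.uint8);c[:360]=a[:360];c[360:600,:510]=b;cv2.imwrite('pics/m3.png',c)
E
```

```text
clock: 6.2
position: [0.4642, -0.0464, 0.0433]
tool_rot: [3.141, -0.001, -0.095]
contact_force: [-6.9, -0.1, 21.6]
grip_width: 0.0433
grip_force: 35.1
clock: 7.12
position: [0.4658, -0.0464, 0.1694]
tool_rot: [-3.142, -0.004, -0.094]
contact_force: [0.7, 0.3, 0.7]
grip_width: 0.06
grip_force: 0.0
wrist ['color', 'fx', 'fy', 'cx', 'cy', 'T']
top ['color', 'fx', 'fy', 'cx', 'cy', 'T']
```

View pics/m3.png

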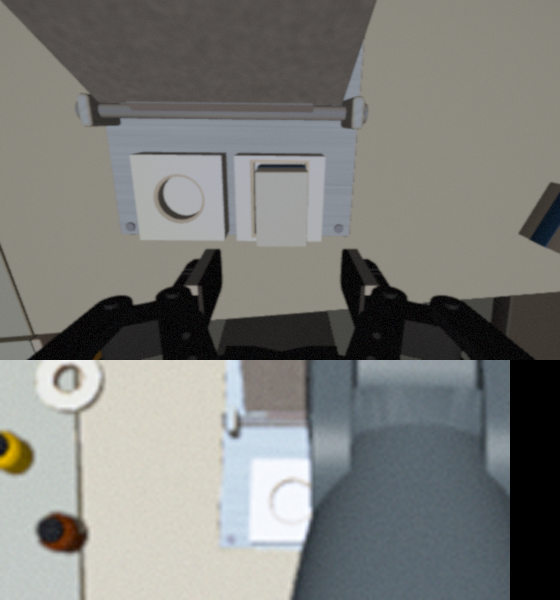

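The carton sits in the rectangular nest with its top at about (256,170)-(307,246). In the inset the bottle's cap is at (50,530) and its body centre at (68,534).

Run:
```python
from h import *
p=np.array([p2w('w3.png',u,v,.068) for u,v in((256,170),(307,170),(306,246),(258,247))]);e=np.roll(p,-1,0)-p
print(p.mean(0),np.linalg.norm(e,axis=1),np.arctan2(e[:,1],e[:,0]))
print('rim',p2w('w3.png',179.5,197,.034))
g=lambda u,v,z:p2w('t3.png',165+u/3,210+(v-360)/3,z).round(3)
print(g(50,528,.089),g(66,534,.03),g(82,537,0))
```

```text
[ 0.46443665 -0.04603139  0.068     ] [0.04166011 0.06704081 0.04216669 0.06799103] [-1.66526636  3.05767842  1.49894385 -0.09135411]
rim [0.47615027 0.05079754 0.034     ]
[0.459 0.281 0.089] [0.459 0.281 0.03 ] [0.458 0.272 0.   ]
```

```bash
python3 -m jog '[[[-0.1,-0.6,-0.5,0],[-0.1,-1,-0.5,0],[-0.1,-1,0,0],[-0.1,-1,0,0],[-0.1,-1,0,0],[-0.1,-1,0,0],[-0.1,-1,0,0],[-0.1,-1,0,0],[-0.1,-1,0,0],[-0.1,-1,0,0],[-0.1,-1,0,0],[-0.1,-1,0,0],[-0.1,-0.8,0,0],[-0.1,-0.6,0,0],[0,0,0,0],[0,0,0,0]]]' 70
python3 - <<'E'
from h import *
c=snap('wrist','w4.png');s=sense();print(s['position'],s['tool_rot'])
print(w2p('w4.png',(.459,.281,0)),w2p('w4.png',(.459,.281,.089)))
snap('scene','s4.png')
a=cv2.imread('pics/w4.png')[:360];b=cv2.resize(cv2.imread('pics/s4.png')[220:340,130:310],None,fx=2,fy=2)
d=np.zeros((600,560,3),np.uint8);d[:360]=a;d[360:600,:360]=b;cv2.imwrite('pics/m4.png',d)
E
```

```text
clock: 8.55
position: [0.4305, 0.1004, 0.2135]
tool_rot: [-2.999, 0.001, 0.131]
contact_force: [-0.0, -0.5, -0.0]
grip_width: 0.0698
grip_force: 0.0
wrist ['color', 'fx', 'fy', 'cx', 'cy', 'T']
[0.43062827 0.1002187  0.21336844] [-2.99867839e+00  9.10889276e-04  1.30624474e-01]
[np.float64(165.1043590221422), np.float64(136.2960534468075)] [np.float64(117.26999790170964), np.float64(141.28545064642998)]
scene ['color', 'fx', 'fy', 'cx', 'cy', 'T']
```

View pics/m4.png

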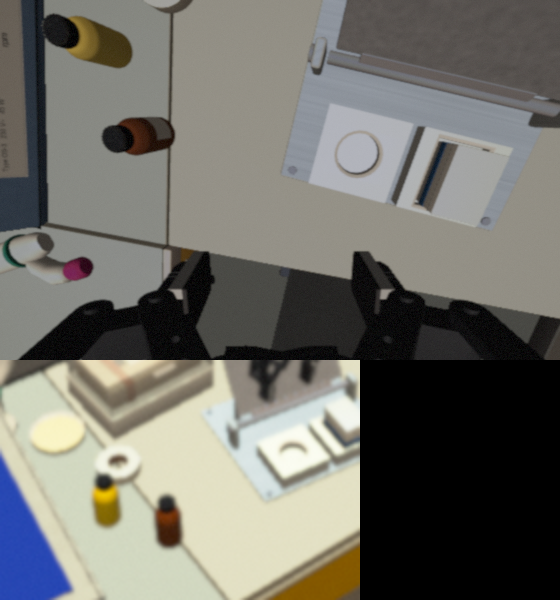

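The wrist view shows the bottle's cap at (118,138) and its base near (168,134), close to the prediction. The tool has tilted, though, and stopped short, so I'll check the joints.

Run:
```python
from h import *
s=sense();print(s['joints'].round(3),s['qd'].round(3),s['position'],s['tool_rot'],s['clock'])
```

```text
[ 0.129  0.103 -0.238  1.232  0.143  3.141] [-0.006  0.002 -0.001 -0.     0.001  0.   ] [0.43064418 0.10008391 0.21329465] [-2.99867441e+00  1.07069854e-03  1.30362357e-01] 8.65
```

```bash
python3 -m jog '[[[0,0,0,-1],[0,0,0,-1],[0,0,0,-1],[0,0,0,0],[0,0,0,0]]]' 70
python3 - <<'E'
from h import *
s=sense();print(s['joints'].round(3))
E
```

```text
clock: 9.07
position: [0.4307, 0.1, 0.2132]
tool_rot: [-3.005, -0.042, 0.438]
contact_force: [0.1, 0.3, -0.4]
grip_width: 0.07
grip_force: 0.0
[ 0.129  0.103 -0.238  1.232  0.143  2.83 ]
```

The last joint hit its limit (yaw = q1 − q6 + π) and left the tool tilted by q5 = 0.143. I'll unwind to the opposite limit, which should push q5 back to zero.

```bash
python3 -m jog '[[[0,0,0,-1],[0,0,0,-1],[0,0,0,-1],[0,0,0,-1],[0,0,0,-1],[0,0,0,-1],[0,0,0,-1],[0,0,0,-1],[0,0,0,-1],[0,0,0,-1],[0,0,0,-1],[0,0,0,-1],[0,0,0,-1],[0,0,0,-1],[0,0,0,-1],[0,0,0,-1],[0,0,0,-1],[0,0,0,-1],[0,0,0,-1]]]' | head -1
python3 -m jog '[[[0,0,0,-1],[0,0,0,-1],[0,0,0,-1],[0,0,0,-1],[0,0,0,-1],[0,0,0,-1],[0,0,0,-1],[0,0,0,-1],[0,0,0,-1],[0,0,0,-1],[0,0,0,-1],[0,0,0,-1],[0,0,0,-1],[0,0,0,-1],[0,0,0,-1],[0,0,0,-1],[0,0,0,-1],[0,0,0,-1],[0,0,0,-1]]]' | head -1
python3 -m jog '[[[0,0,0,-1],[0,0,0,-1],[0,0,0,-1],[0,0,0,-1],[0,0,0,-1],[0,0,0,-1],[0,0,0,-1],[0,0,0,-1],[0,0,0,-1],[0,0,0,-1],[0,0,0,-1],[0,0,0,-1],[0,0,0,-1],[0,0,0,-1],[0,0,0,-1],[0,0,0,-1],[0,0,0,-1],[0,0,0,-1],[0,0,0,-1]]]'
python3 -c "
from h import *
print(sense()['joints'].round(3))"
python3 -m jog '[[[0,0,0,-1],[0,0,0,-1],[0,0,0,0]]]'
python3 -c "
from h import *
print(sense()['joints'].round(3))"
```

```text
clock: 10.65
clock: 12.23
clock: 13.82
position: [0.4305, 0.1005, 0.2133]
tool_rot: [-2.999, 0.001, 0.131]
contact_force: [-0.9, 0.3, -0.6]
grip_width: 0.07
grip_force: 0.0
[ 0.131  0.103 -0.238  1.231  0.143 -3.142]
clock: 14.07
position: [0.4178, 0.1529, 0.2133]
tool_rot: [-3.041, -0.026, 0.277]
contact_force: [0.4, -0.3, 0.5]
grip_width: 0.0699
grip_force: 0.0
[ 0.282  0.087 -0.251  1.205  0.1   -3.137]
```

```bash
python3 -m jog '[[[0,0,0,-1],[0,0,0,-1],[0,0,0,-1],[0,0,0,0],[0,0,0,0]]]'
python3 -c "
from h import *
print(sense()['joints'].round(3))"
```

```text
clock: 14.48
position: [0.3868, 0.2209, 0.2132]
tool_rot: [-3.112, -0.048, 0.495]
contact_force: [-0.8, -1.6, -1.6]
grip_width: 0.0701
grip_force: 0.0
[ 0.498  0.073 -0.265  1.184  0.03  -3.138]
```

```bash
cat >> h.py <<'E'
from scipy.spatial.transform import Rotation as Ro
def plan(target,turn=0):
    s=sense();R=Ro.from_euler('xyz',s['tool_rot']).as_matrix()@Ro.from_euler('z',turn*6,degrees=True).as_matrix()
    print('pos',s['position'].round(4),'rot',s['tool_rot'].round(3),'q',s['joints'].round(3))
    d=R.T@(np.array(target)-s['position'])/.025
    print('units to target',d.round(2),' world-down 25mm',(R.T@[0,0,-1]).round(3),'world x',(R.T@[1,0,0]).round(3),'world y',(R.T@[0,1,0]).round(3));return d
E
python3 -m jog '[[[0,0,0,1],[0,0,0,1],[0,0,0,1],[0,0,0,1],[0,0,0,1],[0,0,0,0.7],[0,0,0,0]]]'
python3 - <<'E'
from h import *
# bottle axis from w4 (cap top centre, base) under 2 pictures
print(p2w('w4.png',117.5,138,.089),p2w('w4.png',168,134,.0))
plan((.459,.281,.16))
E
```

```text
clock: 15.07
position: [0.388, 0.219, 0.2131]
tool_rot: [-3.09, -0.023, -0.11]
contact_force: [0.2, -0.2, 0.5]
grip_width: 0.07
grip_force: 0.0
[0.46211605 0.28066273 0.089     ] [0.46228405 0.27729609 0.        ]
pos [0.388  0.219  0.2131] rot [-3.09  -0.023 -0.11 ] q [ 0.493  0.073 -0.265  1.184  0.03  -2.539]
units to target [ 2.5  -2.66  2.32]  world-down 25mm [-0.023  0.052  0.998] world x [ 0.994 -0.108  0.028] world y [-0.109 -0.993  0.049]
```

```bash
python3 -m jog '[[[0.6,-0.6,0.4,0],[0.8,-0.8,0.6,0],[0.7,-0.8,0.6,0],[0.5,-0.5,0.7,0],[0,0,0,0],[0,0,0,0]]]' 70
python3 - <<'E'
from h import *
plan((.4612,.2810,.026))
E
```

```text
clock: 15.57
position: [0.4605, 0.2825, 0.1594]
tool_rot: [-3.091, -0.021, -0.102]
contact_force: [-0.0, -0.0, 0.3]
grip_width: 0.07
grip_force: 0.0
pos [0.4605 0.2825 0.1594] rot [-3.091 -0.021 -0.102] q [ 0.534  0.264 -0.169  1.092  0.028 -2.505]
units to target [-0.08  0.33  5.33]  world-down 25mm [-0.021  0.05   0.999] world x [ 0.995 -0.101  0.026] world y [-0.102 -0.994  0.048]
```

```bash
python3 -m jog '[[[-0.02,0.05,0.6,0],[-0.02,0.06,1,0],[-0.02,0.06,1,0],[-0.02,0.06,1,0],[0,0.06,0.8,0],[0,0.04,0.6,0],[0,0,0.33,0],[0,0,0,0]]]' 70
python3 -m jog '[[[0,0,0,0],[0,0,0,0],[0,0,0,0],[0,0,0,0],[0,0,0,0],[0,0,0,0],[0,0,0,0],[0,0,0,0]]]' 25 25
python3 - <<'E'
from h import *
plan((.4745,.0503,.155))
E
```

```text
clock: 16.23
position: [0.4606, 0.2807, 0.0266]
tool_rot: [-3.091, -0.022, -0.102]
contact_force: [-0.0, -1.0, 0.6]
grip_width: 0.0703
grip_force: 0.0
clock: 16.9
position: [0.4623, 0.2823, 0.0288]
tool_rot: [-3.088, -0.026, -0.102]
contact_force: [0.5, -0.5, 6.9]
grip_width: 0.037
grip_force: 27.8
pos [0.4623 0.2823 0.0288] rot [-3.088 -0.026 -0.102] q [ 0.533  0.38  -0.374  0.765  0.028 -2.507]
units to target [ 1.56  8.9  -5.49]  world-down 25mm [-0.026  0.053  0.998] world x [ 0.995 -0.1    0.031] world y [-0.102 -0.994  0.05 ]
```

```bash
python3 -m jog '[[[0,0,-0.5,0],[0.02,-0.05,-1,0],[0.02,-0.05,-1,0],[0.02,-0.05,-1,0],[0.02,-0.05,-1,0],[0.1,0.5,-0.7,0],[0.2,1,0,0],[0.2,1,0,0],[0.2,1,0,0],[0.2,1,0,0],[0.2,1,0,0],[0.2,1,0,0],[0.2,1,0,0],[0.2,0.9,0,0],[0,0.6,0,0],[0,0,0,0],[0,0,0,0]]]'
python3 - <<'E'
from h import *
plan((.4738,.0500,.080))
snap('wrist','w5.png')
E
```

```text
clock: 18.32
position: [0.4799, 0.0519, 0.1472]
tool_rot: [-3.089, -0.024, -0.104]
contact_force: [0.2, 0.6, -1.1]
grip_width: 0.0369
grip_force: 27.2
pos [0.4799 0.0519 0.1472] rot [-3.089 -0.024 -0.104] q [ 0.078  0.188 -0.305  1.045  0.047 -2.96 ]
units to target [-0.3   0.24  2.67]  world-down 25mm [-0.024  0.052  0.998] world x [ 0.994 -0.102  0.029] world y [-0.103 -0.993  0.05 ]
wrist ['color', 'fx', 'fy', 'cx', 'cy', 'T']
```

View pics/w5.png

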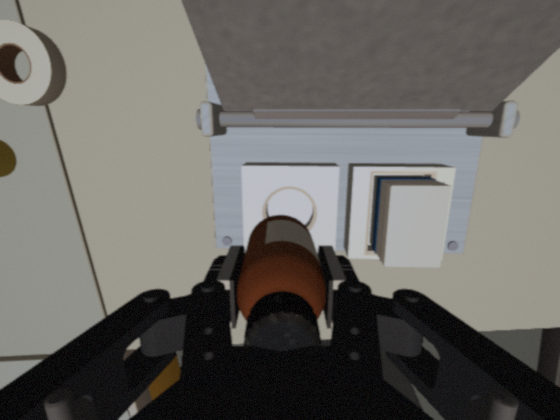

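The bottle is held upright, with its base's far edge at (281,215) and its sides at u about 247 and 316. The round nest's rim has its far edge at (290,187), left at 263 and right at 317. The carton still sits home in its nest.

Run:
```python
from h import *
f='w5.png';X=np.array([np.cos(-.095),np.sin(-.095),0])
print('base centre',p2w(f,281,215.5,.118)-.0195*X, 'far pt',p2w(f,281,215.5,.118))
a,b,c=[p2w(f,u,v,.034) for u,v in((263,210),(317,210),(290,187))]
print(a,b,np.linalg.norm(a-b),'rim',c-.0245*X,(a+b)/2)
k=[p2w(f,u,v,.034) for u,v in((242,165),(337,165))];print(np.linalg.norm(k[0]-k[1]),(k[0]+k[1])/2-.042*X)
im=cv2.imread('pics/w5.png').astype(int).sum(2)
print(im[180:222,284]);print(im[205,255:325])
```

```text
base centre [0.47739996 0.0544189  0.118     ] far pt [0.49681203 0.05256919 0.118     ]
[0.47903541 0.07498371 0.034     ] [0.47482695 0.02725736 0.034     ] 0.047911541219185054 rim [0.47318642 0.05136422 0.034     ] [0.47693118 0.05112054 0.034     ]
0.08110488335413758 [0.47484558 0.05197757 0.034     ]
[574 574 573 576 573 572 553 509 504 533 564 574 572 575 574 575 570 577
 572 575 574 574 576 573 577 575 574 576 574 573 575 573 573 562 510 315
 128  63  74 100 161 197]
[574 574 571 571 573 575 571 555 515 486 462 422 455 533 568 574 576 573
 573 572 578 574 576 576 575 576 575 576 573 575 574 575 573 576 575 576
 575 574 574 572 575 575 573 576 576 576 573 577 573 574 573 575 572 577
 576 573 559 526 494 494 525 550 571 572 571 573 571 574 570 573]
```

```bash
python3 -m jog '[[[-0.13,0.15,0.4,0],[-0.02,0.04,0.7,0],[-0.02,0.05,0.8,0],[-0.02,0.04,0.7,0],[0,0.02,0.4,0],[0,0,0.2,0],[0,0.02,0.2,0],[0,0,0.1,0],[0,0,0.1,0],[0,0,0,0]]]'
python3 -m jog '[[[0,0.01,0.15,0],[0,0,0.1,0],[0,0,0,0]]]'
```

```text
clock: 19.2
position: [0.4769, 0.0495, 0.0564]
tool_rot: [-3.09, -0.023, -0.102]
contact_force: [-1.1, -0.1, -1.1]
grip_width: 0.0373
grip_force: 27.2
clock: 19.45
position: [0.477, 0.0494, 0.0498]
tool_rot: [-3.09, -0.023, -0.102]
contact_force: [-1.1, -0.0, -0.6]
grip_width: 0.0371
grip_force: 27.2
```

```bash
python3 -m jog '[[[0,0.01,0.12,0],[0,0,0.08,0],[0,0,0,0]]]'
```

```text
clock: 19.7
position: [0.4771, 0.0493, 0.0448]
tool_rot: [-3.09, -0.023, -0.102]
contact_force: [-1.9, 0.9, -1.3]
grip_width: 0.0372
grip_force: 27.1
```

```bash
python3 -m jog '[[[0,0,0.06,0],[0,0,0,0],[0,0,0,0]]]'
python3 -m jog '[[[0,0,0,0],[0,0,0,0],[0,0,0,0],[0,0,0,0],[0,0,0,0]]]' 62
python3 -m jog '[[[0,-0.02,-0.4,0],[0.02,-0.05,-1,0],[0.02,-0.05,-1,0],[0.02,-0.05,-1,0],[0.02,-0.05,-1,0],[0.02,-0.05,-1,0],[0.02,-0.05,-1,0],[0,0,0,0],[0,0,0,0]]]'
python3 - <<'E'
from h import *
snap('wrist','w6.png');plan((.6405,-.0145,.26),15)
E
```

```text
clock: 19.95
position: [0.4776, 0.0498, 0.0443]
tool_rot: [-3.089, -0.024, -0.102]
contact_force: [-4.9, 1.5, 11.3]
grip_width: 0.0373
grip_force: 25.9
clock: 20.37
position: [0.4774, 0.0494, 0.0435]
tool_rot: [-3.09, -0.023, -0.102]
contact_force: [0.3, 0.1, 0.5]
grip_width: 0.0617
grip_force: 0.0
clock: 21.12
position: [0.4774, 0.0492, 0.2049]
tool_rot: [-3.089, -0.026, -0.102]
contact_force: [-0.8, -0.4, 0.5]
grip_width: 0.0621
grip_force: 0.0
wrist ['color', 'fx', 'fy', 'cx', 'cy', 'T']
pos [0.4766 0.0492 0.2037] rot [-3.09  -0.024 -0.102] q [ 0.073  0.147 -0.204  1.187  0.047 -2.967]
units to target [ 1.76 -6.83 -2.19]  world-down 25mm [0.052 0.024 0.998] world x [-0.1   -0.995  0.029] world y [-0.994  0.102  0.049]
```

View pics/w6.png

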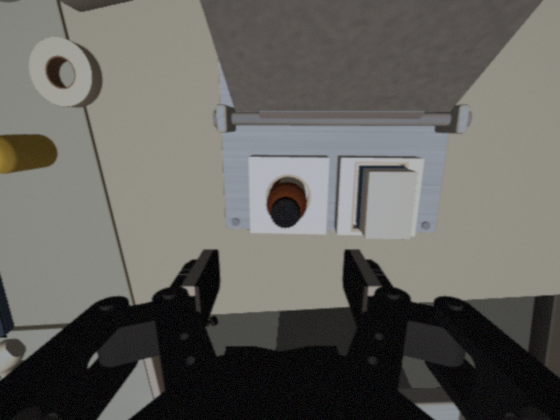

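The bottle stands in the round nest (cap at 286,212), the carton is home at (388,203), and the flap is still leaning back. Next is the bar: rise and turn, then move over it.

```bash
python3 -m jog '[[[0,0,-0.6,1],[0,0,-0.8,1],[0,0,-0.8,1],[0,0,-0.3,1],[0,0,0,1],[0,0,0,1],[0,0,0,1],[0,0,0,1],[0,0,0,1],[0,0,0,1],[0,0,0,1],[0,0,0,1],[0,0,0,1],[0,0,0,1],[0,0,0,0.95],[0,0,0,0],[0,0,0,0]]]' 40
python3 - <<'E'
from h import *
print('cap',p2w('w6.png',286,212,.105)); plan((.6393,-.0142,.26))
E
```

```text
clock: 22.58
position: [0.4743, 0.0461, 0.265]
tool_rot: [-3.12, 0.051, -1.663]
contact_force: [-0.4, 0.1, -0.4]
grip_width: 0.04
grip_force: 0.0
cap [0.4767279  0.05125941 0.105     ]
pos [0.4743 0.0461 0.265 ] rot [-3.12   0.051 -1.663] q [ 0.066  0.122 -0.075  1.344  0.047 -1.411]
units to target [ 1.8  -6.79  0.26]  world-down 25mm [0.051 0.022 0.998] world x [-0.092 -0.995  0.026] world y [-0.994  0.093  0.049]
```

```bash
python3 -m jog '[[[0.2,-0.6,0,0],[0.2,-0.9,0.03,0],[0.3,-1,0.05,0],[0.3,-1,0.05,0],[0.3,-1,0.05,0],[0.3,-1,0.04,0],[0.2,-0.8,0.03,0],[0,-0.5,0,0],[0,0,0,0],[0,0,0,0]]]' 40
python3 - <<'E'
from h import *
plan((.6393,-.0142,.176)); snap('wrist','w7.png'); snap('scene','s7.png')
a=cv2.imread('pics/w7.png')[:400];b=cv2.resize(cv2.imread('pics/s7.png')[170:290,200:340],(233,200))
d=np.zeros((600,560,3),np.uint8);d[:400]=a;d[400:,:233]=b;cv2.imwrite('pics/m7.png',d)
print(w2p('w7.png',(.6436,.0306,.194)),w2p('w7.png',(.635,-.059,.194)))
E
```

```text
clock: 23.42
position: [0.6396, -0.0148, 0.2603]
tool_rot: [-3.12, 0.052, -1.664]
contact_force: [-0.6, -0.2, -0.1]
grip_width: 0.0401
grip_force: 0.0
pos [ 0.6396 -0.0148  0.2603] rot [-3.12   0.052 -1.664] q [-0.047  0.417  0.322  1.451  0.051 -1.524]
units to target [0.15 0.09 3.37]  world-down 25mm [0.052 0.022 0.998] world x [-0.093 -0.995  0.026] world y [-0.994  0.094  0.05 ]
wrist ['color', 'fx', 'fy', 'cx', 'cy', 'T']
scene ['color', 'fx', 'fy', 'cx', 'cy', 'T']
[np.float64(284.2096564596867), np.float64(269.0266441913932)] [np.float64(284.8145605229379), np.float64(153.0223580347514)]
```

View pics/m7.png

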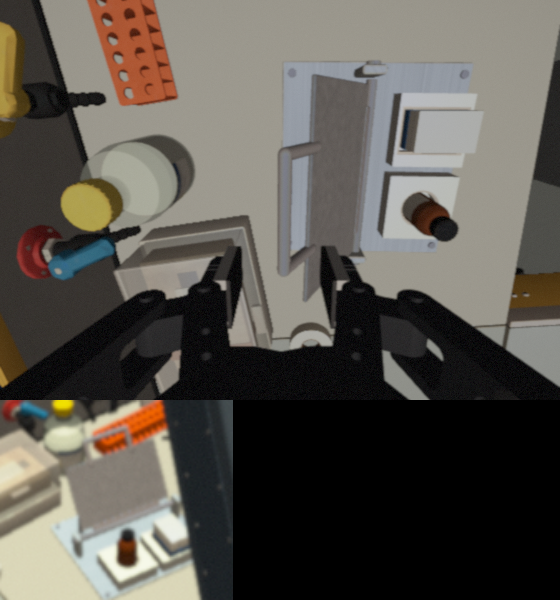

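The wrist view shows the bar from (285,150) to (284,272), within 3 px of the prediction and midway between the fingers. Both samples are home, so I'll descend and grip.

```bash
python3 -m jog '[[[0.04,0.02,0.5,0],[0.04,0.02,0.8,0],[0.04,0.02,0.8,0],[0.03,0.02,0.7,0],[0,0.01,0.4,0],[0,0,0.17,0],[0,0,0,0]]]' 40
python3 -m jog '[[[0,0,0,0],[0,0,0,0],[0,0,0,0],[0,0,0,0],[0,0,0,0],[0,0,0,0],[0,0,0,0],[0,0,0,0]]]' 0 25
python3 - <<'E'
from h import *
s=sense();print(s['grip_width'],s['grip_force'],s['contact_force'])
X=np.array([np.cos(-.095),np.sin(-.095),0]);p0=s['position']
R=Ro.from_euler('xyz',s['tool_rot']).as_matrix();print(s['position'],s['tool_rot'])
for a in(-.45,-.35,-.25,-.15,-.07,0):
    d=.175*((np.sin(.55)+np.sin(a))*X+np.array([0,0,np.cos(a)-np.cos(.55)]))
    # flap forward is -X: bar x = +.175*sin(-a)
    d=.175*((np.sin(-a)-np.sin(.55))*X+np.array([0,0,np.cos(a)-np.cos(.55)]))
    print(a,(R.T@d/.025).round(2),(p0+d).round(4))
E
```

```text
clock: 24.1
position: [0.6389, -0.0138, 0.177]
tool_rot: [-3.119, 0.052, -1.666]
contact_force: [-0.3, 0.2, 0.7]
grip_width: 0.0399
grip_force: 0.0
clock: 24.77
position: [0.6394, -0.014, 0.1786]
tool_rot: [-3.117, 0.052, -1.666]
contact_force: [-3.8, 0.6, 7.3]
grip_width: 0.0089
grip_force: 24.8
0.008918799735945266 24.794956147670746 [-3.78028244  0.5812063   7.27258562]
[ 0.63938262 -0.01396962  0.17855397] [-3.11715674  0.05213262 -1.66612287]
-0.45 [-0.02  0.61 -0.35] [ 0.6241 -0.0125  0.1869]
-0.35 [-0.03  1.24 -0.64] [ 0.6081 -0.011   0.1938]
-0.25 [-0.04  1.91 -0.86] [ 0.5914 -0.0094  0.1989]
-0.15 [-0.05  2.59 -1.02] [ 0.5744 -0.0078  0.2024]
-0.07 [-0.05  3.14 -1.09] [ 0.5605 -0.0065  0.2039]
0 [-0.05  3.63 -1.12] [ 0.5483 -0.0053  0.2044]
```

```bash
python3 -m jog '[[[0,0.2,-0.12,0],[0,0.2,-0.12,0],[0,0.21,-0.11,0],[-0.01,0.21,-0.1,0],[-0.01,0.21,-0.1,0],[0,0.21,-0.09,0],[0,0.22,-0.08,0],[-0.01,0.22,-0.07,0],[0,0.23,-0.07,0],[0,0,0,0]]]'
python3 -m jog '[[[-0.01,0.2,-0.05,0],[0,0.24,-0.06,0],[0,0.24,-0.05,0],[0,0.2,-0.03,0],[0,0.2,-0.02,0],[0,0.15,-0.02,0],[-0.01,0.1,-0.01,0],[0,0.1,-0.01,0],[0,0,0,0],[0,0,0,0]]]'
```

```text
clock: 25.6
position: [0.5906, -0.0091, 0.1987]
tool_rot: [-3.117, 0.053, -1.666]
contact_force: [2.4, 5.1, 3.0]
grip_width: 0.0085
grip_force: 25.6
clock: 26.43
position: [0.5551, -0.0056, 0.2033]
tool_rot: [-3.118, 0.053, -1.666]
contact_force: [1.0, 6.1, 2.7]
grip_width: 0.0088
grip_force: 25.8
```

```bash
python3 -m jog '[[[0,0.09,-0.01,0],[0,0.09,0,0],[0,0.08,0,0],[0,0,0,0],[0,0,0,0],[0,0,0,0],[0,0,0,0],[0,0,0,0],[0,0,0,0]]]'
python3 - <<'E'
from h import *
s=sense();print(s['position'],abs(s['qd']).max(),s['grip_force'],s['grip_width'])
c=snap('wrist','w8.png');snap('scene','s8.png')
# flap line check: predicted bar ends vs dark/bright profile across them
Y=np.array([.095,.9955,0]);b=np.array([.5487,-.0056,.22])
im=cv2.imread('pics/w8.png').astype(int).sum(2)
for k in(-.04,-.03,.03):
    for dx in (-.016,0,.016):print(k,dx,np.round(w2p('w8.png',b+k*Y+[dx,0,0])),end=' ')
    u,v=map(int,w2p('w8.png',b+k*Y));print(im[v,u-36:u+37:2])
E
```

```text
clock: 27.18
position: [0.549, -0.005, 0.2035]
tool_rot: [-3.118, 0.053, -1.666]
contact_force: [1.6, 5.5, 3.5]
grip_width: 0.0088
grip_force: 25.8
[ 0.54895294 -0.00499193  0.20352068] 0.001477201526979012 25.81980139017105 0.00877079970776474
wrist ['color', 'fx', 'fy', 'cx', 'cy', 'T']
scene ['color', 'fx', 'fy', 'cx', 'cy', 'T']
-0.04 -0.016 [320. 190.] -0.04 0 [282. 193.] -0.04 0.016 [245. 197.] [431 424 435 438 443 437 431 431 438 438 436 445 421 272 287 330 350 354
 358 361 360 351 333 301 299 425 443 444 445 448 438 432 435 427 437 441
 430]
-0.03 -0.016 [319. 212.] -0.03 0 [282. 215.] -0.03 0.016 [246. 218.] [436 430 436 442 441 444 437 433 445 447 443 443 423 277 291 334 352 355
 362 361 354 346 330 287 329 431 445 447 446 444 439 436 433 442 443 446
 355]
0.03 -0.016 [314. 326.] 0.03 0 [282. 327.] 0.03 0.016 [250. 329.] [ 47  17  21  54   5  44  19  51  84 122 354 415 372 267 319 343 350 357
 353 347 340 305 303 406 414 332 103  85  63  14  14   9  39   7  40  38
  26]
```

The bar is centred within about 1 mm of the plumb position and is still and gripped, so I'm handing in.

```bash
python3 -c "
from h import *
print(workorder.hand_in())"
```

```text
the job is handed in; nothing more can be done
None
```

I handed the job in at about 27 s: the bottle and carton are home in their nests and released, and the flap is held motionless and gripped (about 26 N), with its bar measured within about 1 mm of plumb; no verdict came back.

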